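# Open the guard cover and take out the clutch release bearing

### The job

Unscrew the blue-painted wing nut counter-clockwise all the way to its stop, regripping it in short turns between the two red ribs. Then pull up the red index knob, slide the yellow cover fully open and let the knob snap down into the second hole so that the cover stays locked open. Finally lift the release bearing out of the pocket and stand it upright, flange down, inside the green tray, without disturbing the worn bearing, the spanner or the jar.

Things in the scene. Friction and masses are not known exactly. Their poses are not given: they have to be found in the camera images.
- fixture: Grey guard box fixed to the bench, 190 mm along its x (-90 to +100) by 350 mm along its y (-150 to +200); deck top 60 mm above the bench, where the origin lies. The coordinates (mm) below are in its frame. Two steel rails at x +-77, 70 mm above the bench at the top, guide the yellow cover, which slides open to +y.
- pocket (a point): Centre of the pocket's floor, 22 mm above the bench: a pit in the deck, 90 mm along the fixture's x by 105 mm along y, 38 mm deep, under the cover; at x -20, y -22.5.
- nut_foot (a point): Fixed point on the wing nut's vertical axis at deck height (60 mm), at x 48, y -105. Either side of it in x stands a red rib: inner faces 38 mm from the axis, 6 mm thick, from 25 mm before to 23 mm beyond it in y, tops 104 mm above the bench. Wings pass between the ribs, but open fingers have little room there; y is open. Site axes = fixture axes.
- wing_nut (a joint): Turn of the wing nut (rad): 0 tight, grows counter-clockwise from above; it rises 1.27 mm per rad to a stop at 3.3 (fully unscrewed, captive). Starts between 0 and 0.5, stays where left, needs about 0.1 N m. Until about 2.4 its nose sits in the cover's forked tongue and blocks the cover.
- wings (a point): Centre of the blue-painted wings, on the nut's axis: 50 mm long along this point's x, 10 mm thick along its y, two round lobes 24 mm high, tops 14 mm above this point; 88 mm above the bench when tight. The 10 mm stud in its middle ends 108 mm above the bench. Hub 18 mm wide, 3 mm high, then a 24 mm nose. At joint 0 the wings lie along the fixture's x.
- cover (a joint): Travel of the yellow cover (m) along the fixture's +y: 0 closed, 0.115 open (knob over the open hole), end stop 0.1165. 2 N of friction, no spring. The plate spans x -70 to 70, y -80 to 78 when closed, top 65 mm above the bench; a forked tongue embraces the nut's stud.
- plunger (a joint): Lift of the red index knob (m): 0 down, its pin 8 mm deep in a hole of the deck; 0.012 pulled up to its stop. A spring pulls it down, 3.5 N at 0 to 8 N at the top. The pin blocks sliding; let go between the holes it rides on the deck at 0.008, over a hole (2 mm play each way) it drops to 0.
- knob (a point): Centre of the red index knob, an upright cylinder 24 mm in diameter, 26 mm high (13 up and down), carried by the cover; x 0, y 55 when closed, 95 mm above the bench when down. A 20 mm collar below it ends 78 mm above the bench.
- bearing: Release bearing, loose, 200 to 390 g, standing in the pocket: flange 52 mm in diameter and 12 mm high, on it an aluminium snout 30 mm in diameter and 24 mm high (36 mm in all). Origin at the centre of its underside, z up the snout. Hidden under the cover at the start.
- green_tray: Green open tray fixed to the bench, 124 by 124 mm outside, walls 5 mm thick, 24 mm high, floor 5 mm thick. Origin at the centre of its underside. Goal of the bearing.
- red_tray: Red scrap tray of the same size, fixed to the bench; holds the worn bearing. Not to be used.
- worn_bearing: Worn bearing of the same shape with a copper-brown snout and dark flange, loose in the red tray. Leave it alone.
- spanner: Steel spanner 180 mm long lying on the bench beyond the fixture, loose. Leave it alone.
- grease_jar: Orange jar with a black cap, 68 mm in diameter, 75 mm high, loose on the bench. Leave it alone.
Things that resemble listed ones, but are neither listed nor needed, are in the scene too. There is more than one size of the green_tray; the one meant has the size given above.

How it is judged:
On the way, in this order (a step that is already met when the one before it is completed fails the run):
1. the wing nut is unscrewed to its stop (past 3.0 rad) while the cover is still shut (value of joint wing_nut above 3 rad and value of joint cover below 0.006 m), for 0.1 s.
2. the index knob is pulled up and the cover starts to slide (value of joint plunger above 0.006 m and value of joint cover above 0.012 m), for 0.05 s.
3. the cover is fully open and the knob has dropped into the open hole (value of joint cover above 0.111 m and value of joint plunger below 0.003 m), for 0.2 s.
4. the bearing stands in the green tray (x of bearing in the frame of green_tray between -0.045 and 0.045 m and y of bearing in the frame of green_tray between -0.045 and 0.045 m and z of bearing in the frame of green_tray below 0.012 m and angle between bearing's own z axis and vertical below 0.15 rad and linear speed of bearing below 0.02 m/s), for 0.2 s.
At the end, for the whole second after the job is handed in: Wing nut past 3.0 rad; cover beyond 111 mm with the knob within 3 mm of fully down; bearing at rest, released, on the green tray's floor (its centre within 45 mm of the tray's centre in each direction), tilted less than 0.15 rad (all of step 3 and all of step 4 and value of joint wing_nut above 3 rad and contact force between bearing and the fingers below 0.1 N); the robot touches nothing.
It fails at once if the worn bearing is moved more than 25 mm (distance of worn_bearing from where it was at the start of the episode above 0.025 m).
It fails at once if the spanner is moved more than 25 mm (distance of spanner from where it was at the start of the episode above 0.025 m).
It fails at once if the grease jar is moved more than 25 mm (distance of grease_jar from where it was at the start of the episode above 0.025 m).
It also fails if it takes over 72 s, if anything falls off the work surface, if the arm or the gripper's body presses on something with over 40 N, if the wrist force passes 120 N, or if a joint passes its speed limit or range.

### The arm

A 6-joint arm with a two-finger parallel gripper is mounted at the origin on the work surface. World frame = base frame: x ahead of the robot, y to its left, z up, the work surface at z = 0. Lengths are in m, angles in rad, forces in N, time in s.
With the tool pointing down it reaches from about 0.275 to 0.85 m from the base axis. Payload 19 kg.
Tool frame: the origin (TCP) lies midway between the tips of the shut fingers; the grasp point (between the pads) lies 19 mm behind it; z points along the fingers, y is the line along which they close (so a half turn about z gives the same grasp; the last joint's range is limited). The gripper opens to 85 mm and grips with 20 to 120 N. Pads are 22 mm wide; open, the fingers measure 114 mm over their backs; the gripper's body (76 mm by 85 mm) begins 54 mm behind the grasp point. The pads swing forward as they close: fully open they stand 13 mm farther back than shut.
Start: joints at [0.987, 0.15, 1.437, -0, 1.554, -0.134], TCP at [0.25, 0.518, 0.231] pointing down, gripper open.
Joint ranges: [-2.8, 2.8], [-0.68, 2.1], [0.12, 2.68], [-1.39, 4.53], [0.16, 2.79], [-2.81, 2.81]. Speed limits (rad/s): [1.89, 1.89, 2.22, 3.01, 3.01, 3.01].

### API

Orientations are given as a unit quaternion [w, x, y, z].
In Python, from workcell import arm, grab_frame, job, nets gives the robot as it stands.
- The arm moves only by the shell command python3 -m pendant 'ROWS' [OPENING] [FORCE]. ROWS is JSON, a list of rows, each a list of 4 numbers: the shift along the world's x, y, z in mm, then the turn about the world's z in rad. In form: [[tx, ty, tz, yaw], ...]. A call has 1 to 20 rows; each row shifts and turns the commanded pose from where the row before left it; what a row does not reach is not made up. A row lasts 1/12 s, in which the tool goes at most 41.7 mm and 7.16 degrees, less where a joint would pass 70% of its speed; a pose out of reach is approached as far as the arm can. A call is refused whole if a number of a shift passes 41.7 or a number of a turn 0.125, either way. A call with a gripper value outside its range is refused whole. OPENING is the opening, from 0 (shut) to 1 (fully open), set as the call begins (- or left out, the last holds). The fingers move at their own pace and stop on an object; FORCE is the grip in N (left out, the last holds). Time passes only in rows, so rows that do not move let the fingers close. It gives the time, the measured TCP pose, the force, the opening and the grip force at its end, in the units of the state.
- arm.get_obs(): the state, without advancing time (a new reading comes with each control period).
- grab_frame(name): name is "scene" or "top" or "wrist"; returns a dict with "pixels" (480x640x3 uint8, red, green, blue), "fx", "fy", "cx", "cy" (pixels), "R" (3x3) and "t" (3): a world point X has camera coordinates R X + t; the wrist camera has in their place "hand_eye" (4x4, takes a point from camera to tool coordinates, whose origin is the TCP and whose axes are the flange's). Camera axes: x right, y down, z forward; pixel columns grow to the right and rows downward; lengths in m; the calibration is good to about 2 mm. A picture is of the moment at which its call begins: read the wrist's pose just before it. There is no depth.
- job.close_job(): hands the job in; it is judged then, once.
Trained networks look in a picture, given as the dict that the camera call returned (one of the last four; its "shot" number tells which), for a name from the list of things; names that differ only in an ending like _2 or _b are one class to them, and where a whole thing is asked for, a point or a joint stands for the part that bears it (a point fixed in the world has none). Each returns a list of dicts, best first, with "conf" (0 to 1); they miss things now and then, are a little off and sometimes report something else, mostly with a low value. They report only what shows in the picture. A call takes as long as a camera call. They do not tell look-alikes from the thing itself.
- nets.cut_out(picture, target): "pixels" (480x640 bool, what is visible of it).
- nets.mark_of(picture, target): "point" ([x, y, z] in m, in world coordinates, good to about 4 mm: a listed point, or the origin of a listed thing).
The state is a dict: "time_s": time; "joints": joint angles; "dq": joint speeds; "effort": joint torques, N m; "position": TCP position; "orientation": TCP orientation; "ft_force": force on the tool from outside, world axes, zero at the start; "wrist_torque": the same for the moment, N m; "width": finger opening in m; "grasp_force": force on a finger pad.
Only numpy, scipy, OpenCV 4.12 (cv2) and the standard library are available. Lean on these libraries where they do the work, as an engineer would, in place of code of your own. Each camera call takes 0.05 s, during which the arm holds its last target. There are 200 camera calls.

## Working session

There is one attempt and no reset: what is moved stays moved. The work goes in short steps, Python scripts to look and compute and a shell command to move; the robot and the scene stay as the last step left them, time stands still between calls to the robot, and variables do not carry over. Pictures are saved under pics/ and viewed, at most 10 in all, crops included, and the job is handed in when it is done.

```bash
ls; mkdir -p pics; cat > h.py <<'E'
import numpy as np, cv2
from workcell import arm, grab_frame, job, nets
def save(p,name): cv2.imwrite('pics/'+name,p['pixels'][:,:,::-1])
def proj(p,X):
    c=np.array(p['R'])@np.array(X)+np.array(p['t']); return c[0]/c[2]*p['fx']+p['cx'], c[1]/c[2]*p['fy']+p['cy']
def ray(p,u,v,z):
    R=np.array(p['R']);t=np.array(p['t']);o=-R.T@t;d=R.T@np.array([(u-p['cx'])/p['fx'],(v-p['cy'])/p['fy'],1]);return o+d*(z-o[2])/d[2]
E
python3 - <<'E'
from h import *
o=arm.get_obs(); print({k:np.round(v,3) for k,v in o.items()})
for c in ['top','scene']:
    p=grab_frame(c); save(p,c+'0.png')
    for n in ['fixture','pocket','nut_foot','wings','knob','green_tray','red_tray','worn_bearing','spanner','grease_jar']:
        try: print(c,n,[(np.round(d['point'],4).tolist(),round(d['conf'],2)) for d in nets.mark_of(p,n)][:4])
        except Exception as e: print(c,n,e)
E
```

```text
pics
{'time_s': np.float64(0.0), 'joints': array([ 0.987,  0.151,  1.438,  0.   ,  1.554, -0.134]), 'dq': array([ 0.   ,  0.001,  0.   , -0.001, -0.001,  0.001]), 'effort': array([-1.0000e-03, -7.1304e+01, -5.7086e+01, -0.0000e+00,  9.0000e-03,
       -0.0000e+00]), 'position': array([0.25 , 0.518, 0.231]), 'orientation': array([-0.   ,  0.223,  0.975, -0.001]), 'ft_force': array([ 0.239, -0.616, -0.576]), 'wrist_torque': array([ 0.052, -0.003,  0.025]), 'grasp_force': np.float64(0.0), 'width': np.float64(0.085)}
top fixture [([0.7634, 0.0948, -0.0002], 0.63), ([0.5647, 0.1403, -0.0009], 0.61)]
top pocket []
top nut_foot [([0.6189, 0.0302, 0.057], 0.83)]
top wings [([0.619, 0.0335, 0.0845], 0.64), ([0.6155, 0.0383, 0.0599], 0.18)]
top knob [([0.5625, 0.1941, 0.0932], 0.64), ([0.4328, -0.2657, 0.001], 0.41)]
top green_tray [([0.6105, -0.2457, 0.0007], 0.94), ([0.5787, -0.4148, 0.0049], 0.81), ([0.7666, -0.3406, -0.0049], 0.8)]
top red_tray [([0.5683, 0.1408, 0.0008], 0.67), ([0.4317, -0.2621, 0.0027], 0.66)]
top worn_bearing [([0.4241, -0.2651, 0.0037], 0.9)]
top spanner [([0.7677, 0.0965, -0.0013], 0.62)]
top grease_jar [([0.7555, -0.159, -0.0004], 0.81), ([0.6169, 0.0324, 0.0629], 0.73)]
scene fixture [([0.5626, 0.1385, -0.0004], 0.96)]
scene pocket []
scene nut_foot [([0.6152, 0.0354, 0.0622], 0.81)]
scene wings [([0.6163, 0.035, 0.0871], 0.61)]
scene knob [([0.5662, 0.1934, 0.0964], 0.69)]
scene green_tray [([0.6094, -0.2451, -0.0011], 0.72), ([0.765, -0.3423, 0.0036], 0.7), ([0.58, -0.4109, 0.0052], 0.63)]
scene red_tray [([0.4351, -0.2691, 0.0022], 0.58), ([0.4246, -0.2662, 0.0052], 0.34)]
scene worn_bearing [([0.4294, -0.2652, 0.0053], 0.65)]
scene spanner [([0.7685, 0.0933, 0.0019], 0.75)]
scene grease_jar [([0.7599, -0.1526, -0.0017], 0.58), ([0.772, 0.0908, -0.0021], 0.25)]
```

View pics/top0.png

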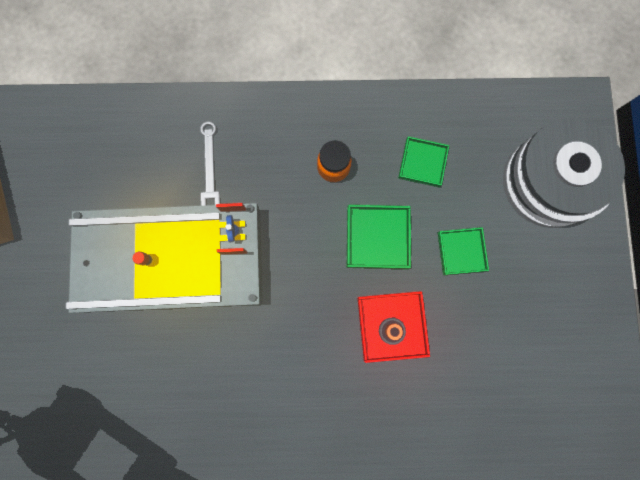

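View pics/scene0.png

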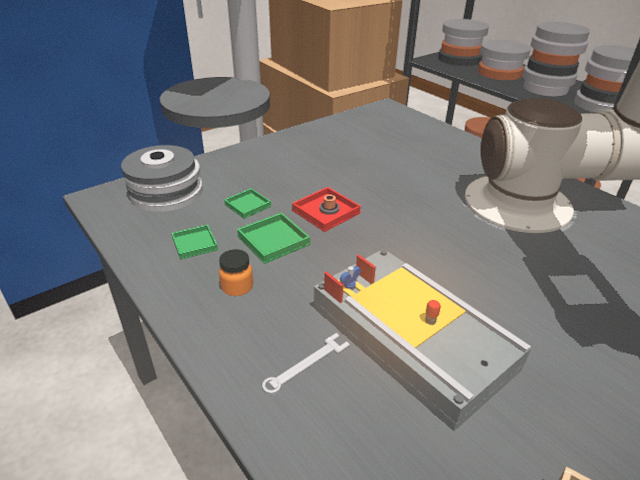

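```bash
python3 - <<'E'
from h import *
p=grab_frame('top')
def rect(m):
    pts=cv2.findNonZero(m.astype(np.uint8)); return pts
for i,n in enumerate(['cover','wings','knob','green_tray','fixture']):
    for d in nets.cut_out(p,n)[:3]:
        m=d['pixels']; ys,xs=np.nonzero(m)
        z={'cover':.065,'wings':.09,'knob':.108,'green_tray':.024,'fixture':.06}[n]
        P=np.array([ray(p,u,v,z)[:2] for u,v in zip(xs,ys)]).astype(np.float32)
        r=cv2.minAreaRect(P*1000); print(n,round(d['conf'],2),len(xs),(xs.mean().round(),ys.mean().round()),np.round(r[0]),np.round(r[1]),round(r[2],1),'mean',P.mean(0)*1000)
print(p['fx'],-np.array(p['R']).T@p['t'])
E
```

```text
cover 0.63 6544 (np.float64(178.0), np.float64(258.0)) [564. 116.] [142. 208.] 0.1 mean [565.4386  135.50978]
wings 0.55 210 (np.float64(231.0), np.float64(229.0)) [616.  34.] [50. 18.] 0.8 mean [614.75995  34.39792]
knob 0.72 209 (np.float64(140.0), np.float64(258.0)) [562. 190.] [32. 24.] 71.0 mean [561.88586 190.23135]
green_tray 0.87 1990 (np.float64(463.0), np.float64(251.0)) [ 577. -406.] [87. 91.] 3.5 mean [ 576.7109  -406.81473]
green_tray 0.76 1833 (np.float64(424.0), np.float64(162.0)) [ 759. -339.] [87. 91.] 76.7 mean [ 758.27576 -339.3078 ]
green_tray 0.57 4085 (np.float64(378.0), np.float64(237.0)) [ 607. -244.] [128. 127.] 88.6 mean [ 607.2972  -243.13441]
fixture 0.77 19476 (np.float64(166.0), np.float64(258.0)) [570. 163.] [195. 363.] 1.4 mean [567.65704 161.14857]
fixture 0.33 159 (np.float64(231.0), np.float64(228.0)) [622.  39.] [51. 17.] 7.4 mean [621.4742    39.924316]
459.339828703989 [ 0.47500656 -0.11740849  0.91469416]
```

Top view: the fixture lies with its y along world +y (yaw about 0.03 rad), knob at (140,258), blue nut at (231,229), and the full-size green tray at (378,237). The worn bearing is in the red tray at (394,330). The scene view agrees. I'll move above the nut and check it with the wrist camera.

```bash
python3 -m pendant '[[21,-28,0,0.034],[21,-28,0,0.034],[21,-28,0,0.034],[21,-28,0,0.034],[21,-28,0,0.034],[21,-28,0,0.034],[22,-29,0,0.034],[22,-29,0,0.034],[22,-29,0,0.034],[22,-29,0,0.034],[22,-29,0,0.034],[22,-29,0,0.034],[22,-29,0,0.034],[22,-29,0,0.034],[21,-28,0,0.034],[21,-27,0,0.034],[21,-28,0,0.034],[0,0,0,0],[0,0,0,0]]' 0.35 60
cat >> h.py <<'E'
from scipy.spatial.transform import Rotation as Ro
def wgrab():
    o=arm.get_obs(); p=grab_frame('wrist'); q=o['orientation']; T=np.eye(4); T[:3,:3]=Ro.from_quat([q[1],q[2],q[3],q[0]]).as_matrix(); T[:3,3]=o['position']
    C=T@np.array(p['hand_eye']); p2=dict(p); p2['R']=C[:3,:3].T; p2['t']=-C[:3,:3].T@C[:3,3]; return o,p,p2
def yawy(o):
    q=o['orientation']; m=Ro.from_quat([q[1],q[2],q[3],q[0]]).as_matrix(); return np.arctan2(m[1,1],m[0,1])
E
python3 - <<'E'
from h import *
o,p,p2=wgrab(); save(p,'w1.png'); print(o['position'],yawy(o),o['joints'].round(2) if hasattr(o['joints'],'round') else o['joints'],o['width'])
for n in ['wings','nut_foot','knob','fixture']:
    print(n,[(np.round(d['point'],4).tolist(),round(d['conf'],2)) for d in nets.mark_of(p,n)][:2])
for d in nets.cut_out(p,'wings')[:2]:
    ys,xs=np.nonzero(d['pixels']); P=np.array([ray(p2,u,v,.095)[:2] for u,v in zip(xs,ys)],np.float32)*1000
    print(d['conf'],len(xs),cv2.minAreaRect(P),P.mean(0),xs.mean(),ys.mean())
print(proj(p2,[.6155,.0354,.108]))
E
```

```text
time_s: 2.98
position: [0.6156, 0.0332, 0.2305]
orientation: [-0.001, -0.063, 0.998, -0.0]
ft_force: [-0.1, 1.1, 0.2]
width: 0.0298
grasp_force: 0.0
[0.61556765 0.03324693 0.23050798] 1.6966423732512235 [-0.07  0.24  1.34 -0.    1.57 -1.77] 0.0297764079813402
wings [([0.6231, 0.0346, 0.0885], 0.91)]
nut_foot [([0.6182, 0.0362, 0.0564], 0.83)]
knob [([0.5657, 0.1966, 0.0952], 0.87)]
fixture [([0.5646, 0.1371, 0.0033], 0.79), ([0.5644, 0.1977, 0.0962], 0.63)]
0.7 706 ((617.1197509765625, 34.53814697265625), (49.598548889160156, 15.459270477294922), 6.794795513153076) [615.29834   34.427124] 325.1444759206799 220.21671388101984
(np.float64(326.4858762340988), np.float64(225.24405848317227))
```

View pics/w1.png

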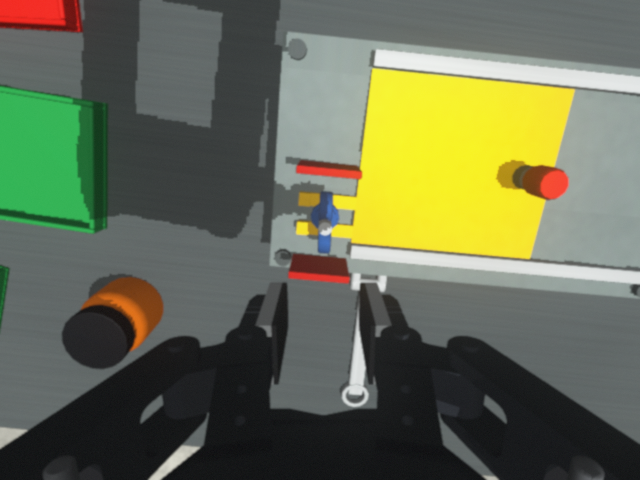

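Wrist view: blue wings run from about (326,195) to (324,250) between the red ribs, the stud is at (325,227), and the rails tilt slightly. Now computing the angles.

```bash
python3 - <<'E'
from h import *
o,p,p2=wgrab()
im=p['pixels'].astype(int)
b=((im[:,:,2]>im[:,:,0]*1.5+10)&(im[:,:,2]>60)); b[:180]=0;b[260:]=0;b[:,:290]=0;b[:,355:]=0
for r in range(186,258,3):
    x=np.nonzero(b[r])[0]
    if len(x): print(r,x.min(),x.max(),np.round((ray(p2,x.min(),r,.09)[:2]*1000)),np.round((ray(p2,x.max(),r,.09)[:2]*1000)))
y=((im[:,:,0]>150)&(im[:,:,1]>150)&(im[:,:,2]<80)).astype(np.uint8)
n,l,s,c=cv2.connectedComponentsWithStats(y); k=1+np.argmax(s[1:,4]); ys,xs=np.nonzero(l==k)
P=np.array([ray(p2,u,v,.065)[:2] for u,v in zip(xs,ys)],np.float32)*1000
print(cv2.minAreaRect(P))
# right side edge of the deck/rail: rail white inner edges
a=ray(p2,375,68,.07);e=ray(p2,572,88,.07);print('upper yellow edge',a,e,np.arctan2(*-(e-a)[:2]))
a=ray(p2,351,246,.065);e=ray(p2,531,259,.065);print('lower yellow edge',a,e,np.arctan2(*-(e-a)[:2]))
E
```

```text
195 326 327 [596.  35.] [596.  36.]
198 319 327 [599.  30.] [598.  36.]
201 318 327 [601.  30.] [600.  36.]
204 318 328 [604.  30.] [603.  38.]
207 314 330 [606.  27.] [605.  39.]
210 311 333 [609.  25.] [607.  42.]
213 310 334 [612.  24.] [609.  43.]
216 309 335 [614.  24.] [612.  44.]
219 309 334 [617.  24.] [614.  44.]
222 311 333 [619.  26.] [617.  43.]
225 329 331 [619.  41.] [619.  42.]
234 316 316 [628.  31.] [628.  31.]
237 315 326 [631.  31.] [630.  40.]
240 315 326 [633.  31.] [632.  40.]
243 315 326 [636.  31.] [635.  40.]
246 315 326 [638.  32.] [637.  40.]
249 315 326 [641.  32.] [640.  41.]
252 318 325 [643.  35.] [642.  40.]
((567.1700439453125, 127.2273178100586), (141.40237426757812, 177.87774658203125), 1.6518604755401611)
upper yellow edge [0.49862237 0.05979683 0.07      ] [0.49329935 0.21171913 0.07      ] 3.10656917561107
lower yellow edge [0.64248384 0.06347858 0.065     ] [0.6340703  0.22342125 0.065     ] 3.0890376401661013
```

```bash
python3 -m pendant '[[1.5,1.5,-30,-0.055],[0,0,-40,0],[0,0,-40,0],[0,0,-25,0],[0,0,-14.5,0],[0,0,0,0]]'; python3 -m pendant '[[0,0,0,0],[0,0,0,0],[0,0,0,0],[0,0,0,0]]' 0 50
```

```text
time_s: 3.83
position: [0.6147, 0.0368, 0.0783]
orientation: [-0.003, -0.037, 0.999, 0.0]
ft_force: [-1.1, -0.1, -0.4]
width: 0.0296
grasp_force: 0.0
time_s: 4.17
position: [0.617, 0.0349, 0.0832]
orientation: [0.001, -0.036, 0.999, -0.001]
ft_force: [-0.2, -13.3, -7.1]
width: 0.0088
grasp_force: 51.5
```

```bash
python3 -m pendant '[[0,-0.5,0,0],[0,0,0.1,0.1],[0,0,0.1,0.1],[0,0,0.1,0.1],[0,0,0.2,0.1],[0,0,0.1,0.1],[0,0,0.1,0.1],[0,0,0.1,0.1],[0,0,0.2,0.1],[0,0,0.1,0.1],[0,0,0,0],[0,0,0,0]]'; python3 -c "
from h import *
o=arm.get_obs();print(yawy(o),o['wrist_torque'],o['joints'])"
```

```text
time_s: 5.17
position: [0.617, 0.0348, 0.0843]
orientation: [0.0, -0.468, 0.884, -0.001]
ft_force: [0.2, -9.4, -6.0]
width: 0.0084
grasp_force: 51.1
2.5446057321052717 [-1.26482851  0.14088451  0.0648917 ] [-6.73567153e-02  3.24798985e-01  1.52729768e+00 -1.75081725e-03
  1.28773161e+00 -2.61147426e+00]
```

```bash
python3 -m pendant '[[0,0,0,0],[0,0,0,0],[0,0,0,0],[0,0,20,0],[0,0,30,0],[0,0,0,-0.1208],[0,0,0,-0.1208],[0,0,0,-0.1208],[0,0,0,-0.1208],[0,0,0,-0.1208],[0,0,0,-0.1208],[0,0,0,-0.1208],[0,0,0,-0.1208],[0,0,0,-0.1208],[0,0,0,-0.1208],[0,0,0,-0.1208],[0,0,0,-0.1208],[0,0,0,-0.1208],[0,0,0,-0.1208],[0,0,0,-0.1208]]' 0.33 50; python3 -m pendant '[[0,0,0,-0.1208],[0,0,0,-0.1208],[0,0,0,-0.1208],[0,0,0,-0.1208],[0,0,0,-0.1208],[0,0,0,-0.1208],[0,0,0,-0.1208],[0,0,0,-0.1208],[0,0,0,-0.1208],[0,0,0,-0.1208],[0,0,0,-0.1208],[0,0,0,0],[0,0,0,0]]'; python3 -c "
from h import *
o,p,p2=wgrab(); save(p,'w2.png'); print(yawy(o))"
```

```text
time_s: 6.83
position: [0.6167, 0.036, 0.1337]
orientation: [0.0, 0.41, 0.912, 0.0]
ft_force: [0.4, -0.7, -0.0]
width: 0.0282
grasp_force: 0.0
time_s: 7.92
position: [0.6167, 0.0359, 0.1334]
orientation: [0.0, 0.883, 0.47, 0.0]
ft_force: [-0.3, -0.6, -0.4]
width: 0.0282
grasp_force: 0.0
-0.5927346854766643
```

View pics/w2.png

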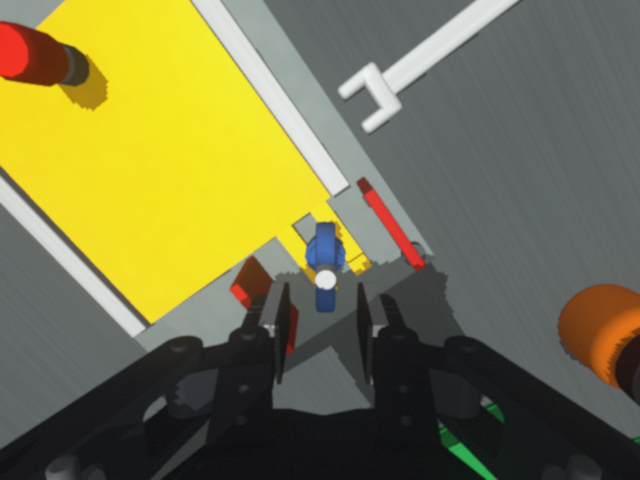

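Wings run vertically in the image, (326,222) to (326,310), centred between the fingers, so they turned about 0.9 rad and are aligned for the regrip.

```bash
python3 -m pendant '[[0,0,-30,0],[0,0,-19,0],[0,0,0,0]]'; python3 -m pendant '[[0,0,0,0],[0,0,0,0],[0,0,0,0],[0,0,0,0],[0,0,0.1,0.1],[0,0,0.1,0.1],[0,0,0.1,0.1],[0,0,0.2,0.1],[0,0,0.1,0.1],[0,0,0.1,0.1],[0,0,0.1,0.1],[0,0,0.2,0.1],[0,0,0.1,0.1],[0,0,0.1,0.1],[0,0,0.1,0.1],[0,0,0.2,0.1],[0,0,0,0]]' 0 50;  python3 -c "
from h import *
o=arm.get_obs();print(yawy(o),o['wrist_torque'],o['joints'])"
```

```text
time_s: 8.22
position: [0.6147, 0.0359, 0.0802]
orientation: [-0.001, 0.883, 0.47, -0.002]
ft_force: [-0.3, 0.6, -1.5]
width: 0.0282
grasp_force: 0.0
time_s: 9.63
position: [0.6167, 0.0353, 0.0865]
orientation: [0.0, 0.462, 0.887, -0.0]
ft_force: [-2.3, -5.0, -2.8]
width: 0.0089
grasp_force: 54.6
0.6094222963767497 [-0.88856567  0.63262512  0.0283748 ] [-6.70715264e-02  3.23086935e-01  1.52483095e+00 -9.30866713e-04
  1.29317422e+00 -6.76239011e-01]
```

```bash
python3 -m pendant '[[0,0,0,0],[0,0,0,0],[0,0,0,0]]' 0.33 50; python3 -m pendant '[[0,0,0,0],[0,0,0,0],[0,0,0,0],[0,0,0,0],[0,0,0.1,0.1],[0,0,0.1,0.1],[0,0,0.1,0.1],[0,0,0.2,0.1],[0,0,0.1,0.1],[0,0,0.1,0.1],[0,0,0.1,0.1],[0,0,0.2,0.1],[0,0,0.1,0.1],[0,0,0.1,0.1],[0,0,0.1,0.05],[0,0,0,0],[0,0,0,0]]' 0 50;  python3 -c "
from h import *
o=arm.get_obs();print(yawy(o),o['wrist_torque'],o['joints'])"; python3 -m pendant '[[0,0,0,0.04],[0,0,0,0.04],[0,0,0,0.03],[0,0,0,0]]';  python3 -c "
from h import *
o=arm.get_obs();print(yawy(o),o['wrist_torque'])"
```

```text
time_s: 9.88
position: [0.617, 0.0359, 0.0863]
orientation: [0.001, 0.466, 0.885, 0.0]
ft_force: [-0.1, -0.5, 0.6]
width: 0.0281
grasp_force: 0.0
time_s: 11.3
position: [0.6161, 0.0348, 0.087]
orientation: [-0.001, -0.041, 0.999, -0.001]
ft_force: [-7.8, -9.7, 5.2]
width: 0.0088
grasp_force: 50.3
1.6528332055292647 [-1.45262241  1.31089968 -0.00851235] [-0.06746432  0.32240735  1.52470489 -0.00185996  1.29533545 -1.71978996]
time_s: 11.63
position: [0.6161, 0.0347, 0.0871]
orientation: [-0.001, -0.097, 0.995, -0.001]
ft_force: [-8.1, -10.5, 7.2]
width: 0.0085
grasp_force: 50.5
1.764385596151805 [-1.58389876  1.37237797 -0.12759671]
```

```bash
python3 -m pendant '[[0,0,0,0.05],[0,0,0,0.05],[0,0,0,0]]';  python3 -c "
from h import *
o=arm.get_obs();print(yawy(o),o['wrist_torque'])"; python3 -m pendant '[[0,0,0,0],[0,0,0,0],[0,0,0,0],[0,0,30,0],[-10,30,40,-0.1],[-10,30,20,-0.1],[0,10,0,0],[0,0,0,0]]' 0.5 ; python3 - <<'E'
from h import *
o,p,p2=wgrab(); save(p,'w3.png'); print(o['position'],yawy(o))
print([(np.round(d['point'],4).tolist(),round(d['conf'],2)) for d in nets.mark_of(p,'knob')][:2],[(np.round(d['point'],4).tolist(),round(d['conf'],2)) for d in nets.mark_of(p,'wings')][:2])
t=grab_frame('top')
print([(np.round(d['point'],4).tolist(),round(d['conf'],2)) for d in nets.mark_of(t,'knob')][:2])
im=p['pixels'].astype(int); r=((im[:,:,0]>120)&(im[:,:,1]<60)&(im[:,:,2]<60)).astype(np.uint8)
n,l,s,c=cv2.connectedComponentsWithStats(r)
for k in range(1,n):
    if s[k,4]>200: print(s[k],c[k],ray(p2,*c[k],.095))
E
```

```text
time_s: 11.88
position: [0.6161, 0.0346, 0.0872]
orientation: [-0.001, -0.146, 0.989, -0.001]
ft_force: [-7.9, -11.0, 8.2]
width: 0.0085
grasp_force: 63.1
1.864753407028356 [-1.64191739  1.39914893 -1.21927657]
time_s: 12.55
position: [0.5984, 0.1027, 0.1706]
orientation: [0.001, -0.048, 0.999, 0.0]
ft_force: [0.4, -0.5, -0.3]
width: 0.0429
grasp_force: 0.0
[0.59840569 0.1026898  0.17063735] 1.665876009305185
[([0.5657, 0.1969, 0.0942], 0.61)] [([0.6237, 0.0323, 0.0915], 0.69)]
[]
[164 196  82  13 585] [205.78632479 202.07692308] [0.5786755  0.02998433 0.095     ]
[171 323  48  11 352] [193.39488636 327.50852273] [0.66446941 0.0221597  0.095     ]
```

View pics/w3.png

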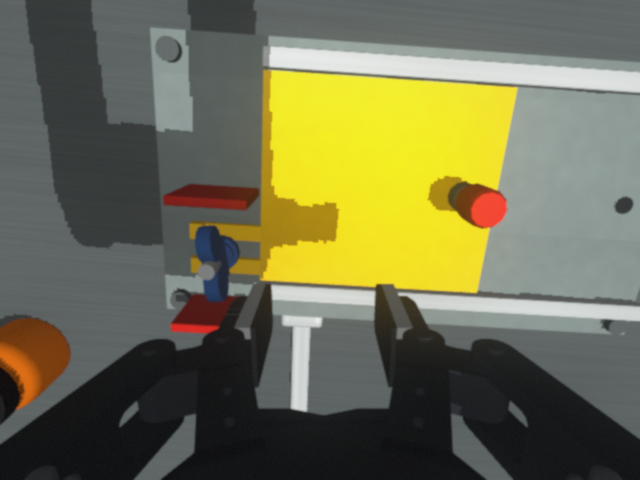

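The wrist view shows the nut fully turned (slightly past half a turn) and the knob's top at (488,209). The torque peaked at 1.2 N m, so it is against the stop.

```bash
python3 -c "
from h import *
o,p,p2=wgrab();print(ray(p2,488,209,.108),ray(p2,460,194,.08))"; python3 -m pendant '[[-11,30,0,-0.03],[-12,31,0,-0.03],[-11,31,0,0],[0,0,0,0],[0,0,0,0]]'; python3 - <<'E'
from h import *
o,p,p2=wgrab(); print(o['position'],yawy(o))
im=p['pixels'].astype(int); r=((im[:,:,0]>150)&(im[:,:,1]<90)&(im[:,:,2]<90)).astype(np.uint8)
n,l,s,c=cv2.connectedComponentsWithStats(r)
for k in range(1,n):
    if s[k,4]>200: print(s[k],c[k],ray(p2,*c[k],.1))
print([(np.round(d['point'],4).tolist(),round(d['conf'],2)) for d in nets.mark_of(p,'knob')][:2])
E
```

```text
[0.56399182 0.18871136 0.108     ] [0.56112412 0.18225099 0.08      ]
time_s: 13.27
position: [0.564, 0.193, 0.169]
orientation: [-0.0, -0.017, 1.0, -0.0]
ft_force: [0.3, -1.0, -0.2]
width: 0.0421
grasp_force: 0.0
[0.56395223 0.19299094 0.1689658 ] 1.6051746925439843
[ 42 376  50   7 329] [ 65.34954407 378.88145897] [0.66261529 0.02245564 0.1       ]
[([0.5649, 0.1963, 0.098], 0.67)]
```

```bash
python3 -m pendant '[[0,1.5,-30,0],[0,0,-30,0],[0,0,-27,0],[0,0,0,0],[0,0,0,0]]' 0.55; python3 -m pendant '[[0,0,0,0],[0,0,0,0],[0,0,0,0],[0,0,0,0],[0,0,0,0]]' 0 60
```

```text
time_s: 13.78
position: [0.5643, 0.1926, 0.0818]
orientation: [-0.001, -0.016, 1.0, -0.0]
ft_force: [-0.4, 0.1, 0.5]
width: 0.047
grasp_force: 0.0
time_s: 14.2
position: [0.5655, 0.1937, 0.0847]
orientation: [0.002, -0.016, 1.0, 0.0]
ft_force: [-0.0, -2.5, 6.2]
width: 0.0219
grasp_force: 58.5
```

```bash
python3 -m pendant '[[0,0,4,0],[0,0,4,0],[0,0,3,0],[0,0,0,0],[0,0,0,0]]'; 
```

```text
time_s: 14.62
position: [0.5652, 0.1936, 0.0944]
orientation: [0.001, -0.016, 1.0, -0.0]
ft_force: [7.8, -0.3, -7.5]
width: 0.0219
grasp_force: 59.0
```

```bash
python3 -m pendant '[[0.5,5,0,0],[0,10,0,0],[-0.4,10,0,0],[-0.4,10,0,0],[-0.4,10,0,0],[-0.4,10,0,0],[-0.4,10,0,0],[-0.4,10,0,0],[-0.4,10,0,0],[-0.3,10,0,0],[0,5,0,0],[0,0,0,0],[0,0,0,0]]'
```

```text
time_s: 15.7
position: [0.5621, 0.2955, 0.0936]
orientation: [0.001, -0.017, 1.0, 0.0]
ft_force: [7.1, 2.8, -6.8]
width: 0.022
grasp_force: 59.3
```

```bash
python3 -m pendant '[[-0.2,6,0,0],[-0.2,5,0,0],[0,0,0,0],[0,0,0,0]]';python3 -m pendant '[[0,2,0,0],[0,0,0,0],[0,0,0,0]]';python3 -m pendant '[[0,2,0,0],[0,0,0,0],[0,0,0,0]]'
```

```text
time_s: 16.03
position: [0.5617, 0.3064, 0.0937]
orientation: [0.001, -0.017, 1.0, 0.0]
ft_force: [7.2, 2.0, -6.8]
width: 0.0217
grasp_force: 59.4
time_s: 16.28
position: [0.5617, 0.308, 0.0936]
orientation: [0.001, -0.017, 1.0, 0.0]
ft_force: [7.5, 1.7, -7.0]
width: 0.0217
grasp_force: 59.5
time_s: 16.53
position: [0.5616, 0.3097, 0.0935]
orientation: [0.001, -0.016, 1.0, 0.0]
ft_force: [6.2, -1.6, -7.0]
width: 0.0218
grasp_force: 59.5
```

```bash
python3 -m pendant '[[0,-1,0,0],[0,0,0,0]]'; python3 -m pendant '[[0,0,0,0],[0,0,0,0],[0,0,0,0],[0,0,0,0],[0,0,0,0]]' 0.5; python3 -m pendant '[[0,0,35,0],[0,-25,25,0],[0,-40,10,0],[-5,-40,0,0],[-5,-40,0,0],[0,-20,0,0],[0,0,0,0],[0,0,0,0],[0,0,0,0]]' 1; python3 - <<'E'
from h import *
o,p,p2=wgrab(); save(p,'w4.png'); t=grab_frame('scene'); print(o['position'],yawy(o))
for n in ['pocket','bearing','knob']: print(n,[[(np.round(d['point'],4).tolist(),round(d['conf'],2)) for d in nets.mark_of(q,n)][:2] for q in (p,t)])
im=t['pixels'][180:480,240:640]; cv2.imwrite('pics/s4.png',cv2.resize(im,None,fx=1.9,fy=1.9)[:,:,::-1])
E
```

```text
time_s: 16.7
position: [0.5617, 0.309, 0.0936]
orientation: [0.001, -0.016, 1.0, 0.0]
ft_force: [6.3, -0.3, -6.6]
width: 0.0219
grasp_force: 59.6
time_s: 17.12
position: [0.5613, 0.308, 0.0936]
orientation: [0.0, -0.016, 1.0, 0.0]
ft_force: [0.2, 0.0, -0.4]
width: 0.0429
grasp_force: 0.0
time_s: 17.87
position: [0.5514, 0.1432, 0.1635]
orientation: [0.0, -0.016, 1.0, 0.0]
ft_force: [0.7, 0.3, 1.0]
width: 0.0855
grasp_force: 0.0
[0.55141148 0.14323791 0.16349701] 1.6030063743466445
pocket [[([0.6203, 0.0333, 0.0585], 0.36)], [([0.5479, 0.1186, 0.0206], 0.82), ([0.4356, -0.2644, 0.0019], 0.42)]]
bearing [[([0.5345, 0.1115, 0.0207], 0.57), ([0.6199, 0.0331, 0.0605], 0.56)], [([0.5376, 0.1122, 0.022], 0.67)]]
knob [[([0.5609, 0.3111, 0.0946], 0.92)], [([0.7589, -0.1595, -0.0003], 0.66), ([0.5636, 0.3113, 0.0945], 0.63)]]
```

View pics/w4.png

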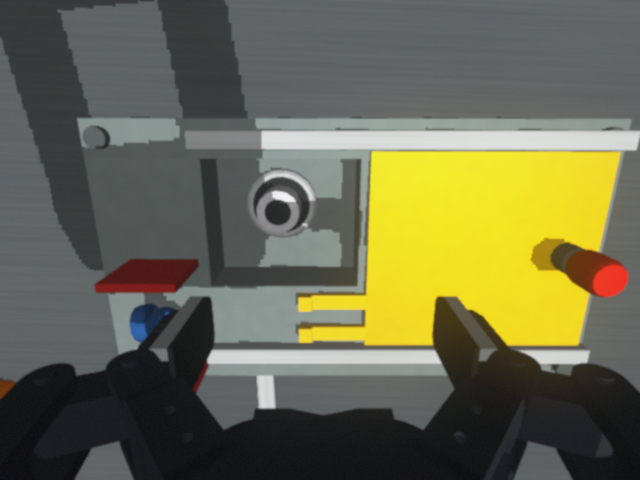

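View pics/s4.png

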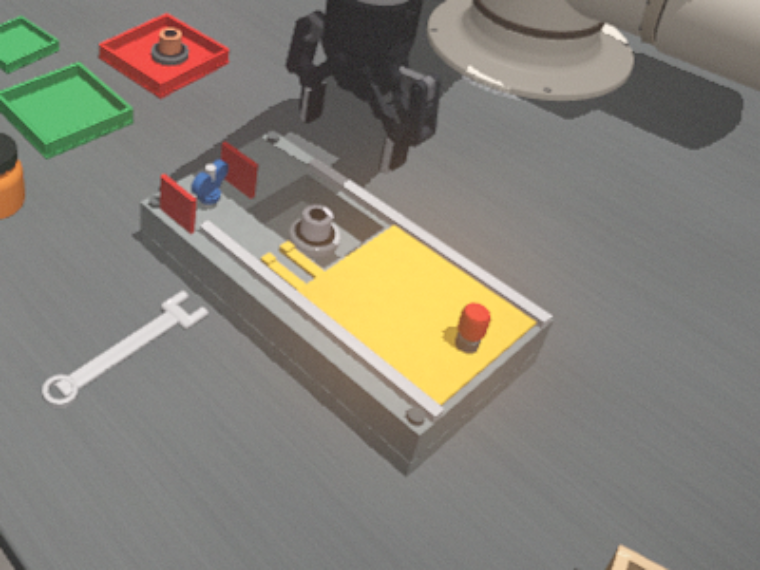

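Cover open with the knob down over the hole (wrist view (597,275)). The bearing stands in the pocket, snout top at about (278,209), and the nut is clear of the tongue. Next I'll refine the bearing's position.

```bash
python3 -m pendant '[[-15,-31,0,0],[0,0,0,0],[0,0,0,0],[0,0,0,0]]' 0.6; python3 - <<'E'
from h import *
o,p,p2=wgrab(); save(p,'w5.png'); print(o['position'])
print(proj(p2,[.536,.112,.058]))
print([(np.round(d['point'],4).tolist(),round(d['conf'],2)) for d in nets.mark_of(p,'bearing')][:2])
g=cv2.medianBlur(cv2.cvtColor(p['pixels'],cv2.COLOR_RGB2GRAY),3)
for d in nets.cut_out(p,'bearing')[:2]:
    ys,xs=np.nonzero(d['pixels']);print(d['conf'],xs.min(),xs.max(),ys.min(),ys.max(),len(xs))
    P=np.array([ray(p2,u,v,.034)[:2] for u,v in zip(xs,ys)],np.float32)*1000; print(cv2.minEnclosingCircle(P))
for n in ['top','scene']:
    t=grab_frame(n); print(n,[[(np.round(d['point'],4).tolist(),round(d['conf'],2)) for d in nets.mark_of(t,k)][:3] for k in ('bearing','green_tray')])
u,v=map(int,proj(p2,[.536,.112,.058])); c=p['pixels'][max(0,v-100):v+100,max(0,u-130):u+130]; print(max(0,u-130),max(0,v-100)); cv2.imwrite('pics/c5.png',cv2.resize(c,None,fx=3,fy=3)[:,:,::-1])
E
```

```text
time_s: 18.6
position: [0.5365, 0.1119, 0.1635]
orientation: [0.0, -0.016, 1.0, 0.0]
ft_force: [0.1, -0.3, 0.3]
width: 0.0515
grasp_force: 0.0
[0.53649962 0.11193752 0.16354947]
(np.float64(323.6370778116059), np.float64(230.32456904549696))
[([0.5402, 0.1091, 0.0205], 0.94)]
0.59 289 356 190 256 3616
((537.9517822265625, 111.92610168457031), 26.61077117919922)
0.35 130 639 140 426 101966
((602.5884399414062, 162.21070861816406), 224.03138732910156)
top [[], [([0.5777, -0.4118, 0.0032], 0.79), ([0.6113, -0.247, 0.0032], 0.76), ([0.7657, -0.3436, -0.0015], 0.7)]]
scene [[([0.537, 0.1133, 0.0239], 0.75), ([0.5653, 0.1364, -0.0015], 0.23)], [([0.5804, -0.4155, -0.0012], 0.94), ([0.6096, -0.2477, -0.0025], 0.68), ([0.7673, -0.3425, 0.0025], 0.56)]]
193 130
```

View pics/c5.png

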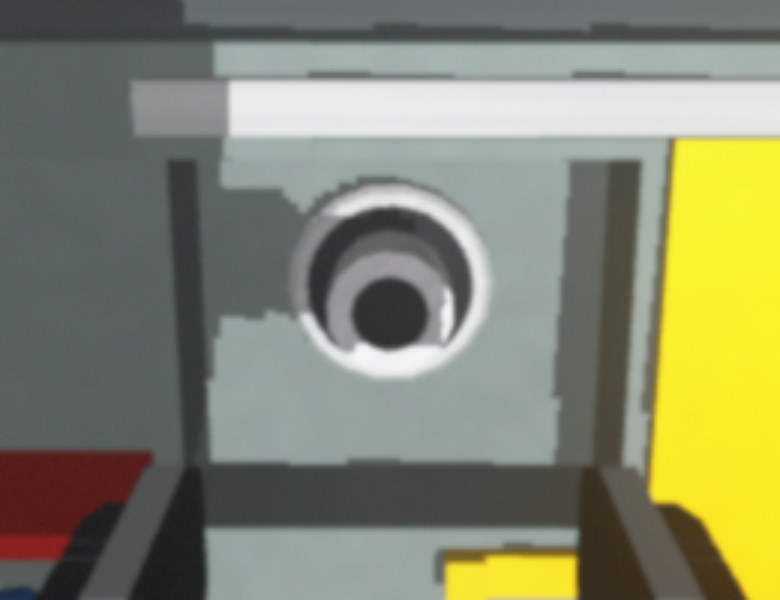

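The crop shows the bearing upright, its bore at (323,234) in the full image. The circle fit puts it at (0.538, 0.112). Descending to grip the snout.

```bash
python3 -m pendant '[[1.5,0,-35,0],[0,0,-35,0],[0,0,-30,0],[0,0,-15,0],[0,0,-9.5,0],[0,0,0,0],[0,0,0,0]]' 0.55; python3 -m pendant '[[0,0,0,0],[0,0,0,0],[0,0,0,0],[0,0,0,0],[0,0,0,0]]' 0 60;  python3 -m pendant '[[0,0,10,0],[0,0,20,0],[0,0,0,0],[0,0,0,0]]'
```

```text
time_s: 19.63
position: [0.5382, 0.1118, 0.0395]
orientation: [0.0, -0.016, 1.0, -0.0]
ft_force: [-0.6, -0.4, 0.3]
width: 0.0469
grasp_force: 0.0
time_s: 20.05
position: [0.5387, 0.1118, 0.0407]
orientation: [0.001, -0.016, 1.0, -0.0]
ft_force: [-1.9, -1.3, 6.6]
width: 0.0279
grasp_force: 58.7
time_s: 20.38
position: [0.5386, 0.1119, 0.0704]
orientation: [0.001, -0.016, 1.0, 0.0]
ft_force: [-0.1, 0.1, -2.1]
width: 0.0276
grasp_force: 59.4
```

```bash
python3 -m pendant '[[0,0,20,0],[0,0,30,0],[0,0,30,0],[2,-10,10,0],[6,-30,0,0],[6,-30,0,0],[6,-30,0,0],[6,-30,0,0],[6,-30,0,0],[6,-30,0,0],[6,-30,0,0],[6,-30,0,0],[6,-30,0,0],[6,-30,0,0],[6,-30,0,0],[3.5,-18,0,0],[0,0,0,0],[0,0,0,0],[0,0,0,0]]'; python3 - <<'E'
from h import *
for n in ['top','scene']:
    t=grab_frame(n); save(t,n+'6.png'); print(n,[[(np.round(d['point'],4).tolist(),round(d['conf'],2)) for d in nets.mark_of(t,k)][:3] for k in ('bearing','green_tray')])
E
```

```text
time_s: 21.97
position: [0.6089, -0.246, 0.1579]
orientation: [-0.001, -0.016, 1.0, 0.0]
ft_force: [-0.8, -0.1, -2.5]
width: 0.028
grasp_force: 59.9
top [[([0.6047, -0.249, 0.1418], 0.52)], [([0.5798, -0.4124, 0.0026], 0.98), ([0.6139, -0.2498, -0.0001], 0.96)]]
scene [[([0.6081, -0.2457, 0.1391], 0.49)], [([0.581, -0.4137, 0.0028], 0.93), ([0.6098, -0.2454, -0.0045], 0.91), ([0.7653, -0.3422, 0.0005], 0.89)]]
```

```bash
python3 -m pendant '[[1,0,-20,0],[0,0,-30,0],[0,0,-30,0],[0,0,-25,0],[0,0,-15,0],[0,0,-8,0],[0,0,-3,0],[0,0,-1.5,0],[0,0,0,0],[0,0,0,0]]'; python3 -m pendant '[[0,0,-1,0],[0,0,0,0],[0,0,0,0]]'
```

```text
time_s: 23.1
position: [0.6109, -0.2465, 0.0276]
orientation: [0.001, -0.016, 1.0, -0.001]
ft_force: [-0.4, -0.1, -1.9]
width: 0.0275
grasp_force: 59.9
time_s: 23.35
position: [0.6105, -0.2463, 0.0258]
orientation: [0.0, -0.016, 1.0, -0.0]
ft_force: [0.2, 0.0, -2.7]
width: 0.0278
grasp_force: 59.9
```

```bash
python3 -m pendant '[[0,0,-1,0],[0,0,-1,0],[0,0,0,0],[0,0,0,0]]'; python3 -m pendant '[[0,0,0,0],[0,0,0,0],[0,0,0,0],[0,0,0,0],[0,0,0,0],[0,0,0,0]]' 0.55; python3 -m pendant '[[0,0,20,0],[0,0,35,0],[0,0,40,0],[0,0,35,0],[-30,0,10,0],[-40,0,0,0],[-40,0,0,0],[0,0,0,0],[0,0,0,0],[0,0,0,0]]'; python3 - <<'E'
from h import *
ims=[]
for n in ['top','scene']:
    t=grab_frame(n); ims.append(t['pixels']); print(n,[[(np.round(d['point'],4).tolist(),round(d['conf'],2)) for d in nets.mark_of(t,k)][:2] for k in ('bearing','knob','wings','worn_bearing','spanner','grease_jar')])
a=cv2.resize(ims[0][90:390,50:450],(800,600))[:, :]; b=cv2.resize(ims[1][180:420,180:560],(760,480))
cv2.imwrite('pics/f.png',np.hstack([cv2.resize(a,(400,300)),cv2.resize(b,(400,300))])[:,:,::-1])
E
```

```text
time_s: 23.68
position: [0.6104, -0.2463, 0.0237]
orientation: [0.0, -0.016, 1.0, -0.0]
ft_force: [-3.3, 0.6, 4.7]
width: 0.0281
grasp_force: 60.4
time_s: 24.18
position: [0.6103, -0.2462, 0.0233]
orientation: [0.0, -0.016, 1.0, -0.0]
ft_force: [-0.2, 0.5, 0.6]
width: 0.047
grasp_force: 0.0
time_s: 25.02
position: [0.5008, -0.2465, 0.1639]
orientation: [0.001, -0.016, 1.0, -0.0]
ft_force: [1.4, -0.3, -0.1]
width: 0.0469
grasp_force: 0.0
top [[([0.608, -0.2474, 0.0087], 0.42)], [([0.563, 0.3042, 0.0911], 0.7)], [([0.6176, 0.0335, 0.0916], 0.55)], [([0.4234, -0.2627, 0.0072], 0.84)], [([0.7632, 0.0947, -0.0035], 0.74)], [([0.7564, -0.1576, 0.0025], 0.81)]]
scene [[([0.61, -0.2463, 0.0027], 0.91)], [([0.7589, -0.153, 0.0021], 0.61), ([0.5607, 0.3088, 0.0957], 0.53)], [([0.6154, 0.0335, 0.092], 0.59)], [([0.4258, -0.2669, 0.0047], 0.73)], [([0.7687, 0.0921, 0.0023], 0.93), ([0.7583, -0.1562, 0.0019], 0.32)], [([0.7579, -0.1549, -0.0006], 0.95), ([0.6166, 0.0344, 0.0629], 0.2)]]
```

View pics/f.png

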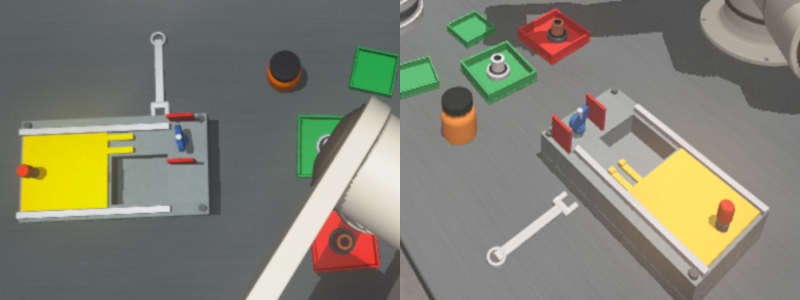

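The bearing stands in the large green tray, the cover is open, and the wings tilt past half a turn (joint about 3.3). The nothing-touch items haven't moved. One check left: the knob height, down or riding on the deck at 8 mm.

```bash
python3 - <<'E'
from h import *
p=grab_frame('scene'); im=p['pixels'].astype(int); r=((im[:,:,0]>110)&(im[:,:,1]<70)&(im[:,:,2]<70)).astype(np.uint8)
n,l,s,c=cv2.connectedComponentsWithStats(r)
a=np.linspace(0,6.28,60)
for k in range(1,n):
    if s[k,4]>80: print(s[k],c[k])
for z0 in (.082,.090):
    q=np.array([proj(p,[.5605+.012*np.cos(t),.309+.012*np.sin(t),z]) for t in a for z in (z0,z0+.026)]); print(z0,q.min(0),q.max(0))
for f,z0 in ((.194,.082),): 
    pass
t=grab_frame('top')
im=t['pixels'].astype(int); r=((im[:,:,0]>110)&(im[:,:,1]<70)&(im[:,:,2]<70)).astype(np.uint8); n,l,s,c=cv2.connectedComponentsWithStats(r)
for k in range(1,n):
    if s[k,4]>80: print('top',s[k],c[k])
for z0 in (.082,.090):
    q=np.array([proj(t,[.5605+.012*np.cos(b),.309+.012*np.sin(b),z]) for b in a for z in (z0,z0+.026)]); print(z0,q.min(0),q.max(0))
# calibration: knob in the first scene picture, certainly down
i0=cv2.imread('pics/scene0.png')[:,:,::-1].astype(int); r=((i0[:,:,0]>110)&(i0[:,:,1]<70)&(i0[:,:,2]<70)).astype(np.uint8); n,l,s,c=cv2.connectedComponentsWithStats(r)
for k in range(1,n):
    if s[k,4]>80: print('first',s[k],c[k])
q=np.array([proj(p,[.5645+.012*np.cos(b),.194+.012*np.sin(b),z]) for b in a for z in (.082,.108)]); print(q.min(0),q.max(0))
E
```

```text
[ 292  189   69   42 1198] [325.1360601  208.96327212]
[357 256  18  28 257] [365.89883268 269.9766537 ]
[324 273  19  29 285] [333.04210526 287.86666667]
0.082 [480.62067123 337.9311252 ] [499.85511415 360.52597457]
0.09 [481.66670113 334.49341678] [501.04951547 357.21315401]
top [217 203  26   5  82] [229.8902439  204.70731707]
top [ 362  309   68   54 1738] [396.45281933 343.64556962]
0.082 [ 66.10498725 253.17070463] [ 86.97015766 267.91524257]
0.09 [ 63.6483539  252.65513757] [ 84.78964675 267.55468755]
first [292 188  68  44 787] [326.10673443 209.70012706]
first [324 274  17  26 197] [331.30456853 286.26395939]
[425.68444795 298.86217849] [442.04095596 319.45301307]
```

```bash
python3 - <<'E'
from h import *
def bb(im,reg):
    im=im.astype(int);r=((im[:,:,0]>110)&(im[:,:,1]<im[:,:,0]*.5)&(im[:,:,2]<im[:,:,0]*.5)).astype(np.uint8);x0,x1,y0,y1=reg;m=np.zeros_like(r);m[y0:y1,x0:x1]=r[y0:y1,x0:x1]
    n,l,s,c=cv2.connectedComponentsWithStats(m);k=1+np.argmax(s[1:,4]);return s[k],c[k]
p=grab_frame('scene');t=grab_frame('top')
print('scene',bb(p['pixels'],(450,530,300,390)),'first',bb(cv2.imread('pics/scene0.png')[:,:,::-1],(410,460,280,340)))
print('top',bb(t['pixels'],(50,110,235,285)),'first',bb(cv2.imread('pics/top0.png')[:,:,::-1],(120,165,240,280)))
E
```

```text
scene (array([484, 340,  14,  19, 155], dtype=int32), array([491.2       , 347.23225806])) first (array([428, 300,  12,  14,  96], dtype=int32), array([434.27083333, 305.29166667]))
top (array([ 67, 255,  12,  12, 108], dtype=int32), array([ 72.22222222, 260.24074074])) first (array([133, 252,  11,  12, 107], dtype=int32), array([138.10280374, 257.37383178]))
```

```bash
python3 -c "
from h import *
print(job.close_job())"
```

```text
the job is handed in; nothing more can be done
None
```

I handed the job in at about 25 s of the 72 s allowed; no verdict came back. The last images show the wing nut at its stop, the cover open with the knob down, the bearing upright in the green tray, and the worn bearing, spanner and jar where they started.

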